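Refit the bearing stack of a banding wheel

TASK

Refit the banding wheel's bearing on the spindle of its pedestal: slide on the plain spacer tube first, then the flat washer, each down to rest, and last the flanged bushing, flange down. The flats in the bushing's bore must find the flats on the spindle: rest it lightly on the spindle's shoulder, turn it until it drops, then bring it fully home on the washer, all without ever forcing it on the spindle (40 N spoils the plastic). Leave all three seated and let go, and do not disturb the other things on the bench.

Things in the scene. Friction and masses are not known exactly. Their poses are not given: they have to be found in the camera images.
- pedestal: Dark cast-iron banding-wheel stand, bolted to the bench; origin under its centre. Foot 160 mm across and at most 30 mm high, column 56 mm across at its top, 60 mm above the bench; a small thumbscrew sticks out of the column at its +y side, 44 mm up. A bright steel post and spindle rise upright from the column's centre.
- seat (a point): Centre of the column's flat top face (60 mm above the bench), on the spindle's axis; z runs up the axis, x and y as the pedestal's. Around it stands a fixed round post, 24 mm in diameter from here to 31.5 mm above, rounded off to 21 mm at its top.
- post_top (a point): Top of the fixed post, on the axis, 33 mm above seat. Out of it rises the spindle, 18.2 mm in diameter with two parallel milled flats 10 mm apart. This part ends in a shoulder 17 to 23 mm above this point (its height differs, not measured), over it a round pilot 8.6 mm across, 12 mm tall, coned at the tip.
- spacer_mid (a point): Centre (on the axis, 13 mm above its underside) of the spacer: a plain aluminium tube 46 mm in outer diameter, 26.6 mm bore, 26 mm tall, about 75 g, standing on end on the bench; z is its axis. At rest on the seat its centre is 13 mm above seat.
- washer_mid (a point): Centre (on the axis, 4 mm above its underside) of the thrust washer: a flat steel ring 56 mm in outer diameter, 26.6 mm bore, 8 mm thick, about 120 g, lying flat on the bench; z is its axis. On top of the seated spacer its centre is 30 mm above seat.
- bushing_mid (a point): Centre (on the axis, 13 mm above its underside) of the flanged bushing: grey hard plastic, 35 g, sleeve 32 mm in outer diameter, 26 mm tall overall, flange 52 mm across and 6 mm thick at its foot. It stands on the bench flange down; z points from the flange along the sleeve. Bore 20.8 mm in diameter with two flats 12.2 mm apart, on its +x and -x sides.
- bushing: The same bushing, origin at the centre of its underside, axes as above. It goes down the spindle only with its flats along the spindle's, either way round, within about 0.15 rad; the spindle is stiff, one of its flats faces anywhere within 0.9 rad of the pedestal's +x, not measured. Else it stops on the spindle's shoulder. Home on the washer its centre is 47 mm above seat.
- nut: Bystander: dark hexagon nut, 30 mm across the flats, 16 mm high, among the parts; origin at the centre of its underside. Not used.
- kiln_post: Bystander: solid pale kiln post, 38 mm in diameter, 50 mm tall, standing; origin at the centre of its underside.
- loop_tool: Bystander: clay loop tool, wooden handle and wire loop, 160 mm long, lying; origin under the middle of the handle, x along it.
- wood_rib: Bystander: flat wooden rib, about 120 x 45 mm, 6 mm thick, lying; origin at its middle, x along it.
- wrench: Bystander: steel spanner, 190 mm long, lying; x along it.
- china_lid: Bystander: white china lid with a knob, 128 mm across, 60 mm high; origin at the centre of its underside.
- glaze_jar: Bystander: white jar with a black cap, 68 mm in diameter, 90 mm high; origin at the centre of its underside.
Mind the look-alikes: they are no part of the job. Of the things that look like the part that bears washer_mid, the largest one is meant.

How it is judged (in metres and radians):
On the way, in this order (a step that is already met when the one before it is completed fails the run):
1. the spacer is on the spindle, down on the seat, and let go (horizontal distance between spacer_mid and seat below 0.0035 m and angle between spacer_mid's own z axis and vertical below 0.08 rad and z of spacer_mid in the frame of seat between 0.0115 and 0.0145 m and contact force between spacer and the fingers below 0.1 N), for 0.2 s.
2. the washer is on the spindle, flat on the spacer, and let go (horizontal distance between each of spacer_mid, washer_mid and seat below 0.0035 m and angle between each of spacer_mid, washer_mid's own z axis and vertical below 0.08 rad and z of spacer_mid in the frame of seat between 0.0115 and 0.0145 m and z of washer_mid in the frame of seat between 0.0285 and 0.0315 m and contact force between washer and the fingers below 0.1 N), for 0.2 s.
3. the bushing is over the spindle's flats and down on the washer, flange down (horizontal distance between each of spacer_mid, washer_mid, bushing_mid and seat below 0.0035 m and angle between each of spacer_mid, washer_mid, bushing_mid's own z axis and vertical below 0.08 rad and z of spacer_mid in the frame of seat between 0.0115 and 0.0145 m and z of washer_mid in the frame of seat between 0.0285 and 0.0315 m and z of bushing_mid in the frame of seat between 0.0455 and 0.0485 m), for 0.2 s.
At the end, for the whole second after the job is handed in: Spacer, washer and bushing are stacked on the spindle in that order, bushing flange down: each within 1.5 mm of its seated height (centres 13, 30 and 47 mm above the seat), within 3.5 mm of the spindle's axis, tilted less than 0.08 rad, at rest and let go (all of step 3 and linear speed of each of spacer, washer, bushing below 0.02 m/s); the robot touches nothing.
It fails at once if the bushing is pressed on the pedestal's spindle with more than 40 N (contact force between bushing and pedestal above 40 N).
It fails at once if a bystander is moved by more than 25 mm (distance of any of nut, kiln_post, loop_tool, wood_rib, wrench, china_lid, glaze_jar from where it was at the start of the episode above 0.025 m).
It also fails if it takes over 72 s, if anything falls off the work surface, if the arm or the gripper's body presses on something with over 40 N, if the wrist force passes 120 N, or if a joint passes its speed limit or range.

ROBOT

A 6-joint arm with a two-finger parallel gripper is mounted at the origin on the work surface. World frame = base frame: x ahead of the robot, y to its left, z up, the work surface at z = 0. Lengths are in m, angles in degrees, forces in N, time in s.
With the tool pointing down it reaches from about 0.4 to 0.825 m from the base axis. Payload 7 kg.
Tool frame: the origin (TCP) lies on the centre line of the jaws, within the pads' length; the fingertips stand 11 mm ahead of it and the grasp point (between the pads) lies 8 mm behind it; z points along the fingers, y is the line along which they close (so a half turn about z gives the same grasp; the last joint's range is limited). The gripper opens to 88 mm and grips with 3 to 60 N. Pads are 19 mm wide; open, the fingers measure 130 mm over their backs; the gripper's body (78 mm by 193 mm) begins 47 mm behind the grasp point.
Start: joints at [-50.013, 20.546, 0.682, 0, -70.136, -16.507], TCP at [0.269, -0.619, 0.238] pointing down, gripper open.
Joint ranges: [-176.03, 176.03], [-82.01, 121.73], [-58.28, 71.71], [-173.87, 95.51], [-174.79, -0.11], [-173.66, 173.66]. Speed limits (degrees/s): [136.94, 136.94, 172.46, 180, 180, 180].

INTERFACE

Orientations are given as [roll, pitch, yaw] about the fixed x, y, z axes, in that order (R = Rz(yaw) Ry(pitch) Rx(roll)).
In Python, from plant import r, capture, camera_model, job gives the robot as it stands.
- The arm moves only by the tool drive_tool, never from a script. Its argument "increments" is a list that holds one entry, the list of rows, each a list of 5 numbers: the gripper's target within -1 to 1 (fully open at 1, half-way at 0, shut at -1), then the shift along the tool's x, y, z scaled (see below), then the turn about the tool's z scaled (see below). In form: [[[gripper, tx, ty, tz, roll], ...]]. A call has 1 to 5 rows; each row is the pose to reach, as a shift and turn from the pose commanded when the call began, along the tool's axes at that moment, turning the shorter way round; what a row does not reach only later rows make up. The controller multiplies each number of a shift by 120 mm and each number of a turn by 360 degrees. A row lasts 1/8 s, in which the tool goes at most 62.5 mm and 10.7 degrees, less where a joint would pass 70% of its speed; a pose out of reach is approached as far as the arm can. A call with a number of a shift or a turn outside -1 to 1 is refused whole. A call with a gripper value outside its range is refused whole. The fingers move at their own pace and stop on an object; "squeeze" is the grip in N (left out, the last holds). Time passes only in rows, so rows that repeat a pose let the fingers close. It gives the time, the measured TCP pose, the force, the opening and the grip force at its end, in the units of the state.
- r.get_state(): the state, without advancing time (a new reading comes with each control period).
- capture(name): name is "side" or "top"; returns the picture (480x640x3 uint8, red, green, blue); there is no depth.
- camera_model(name): a dict with "camera_matrix" (3x3 intrinsics, pixels), "rvec" (rotation vector, rad) and "tvec" (3), from world to camera coordinates, as OpenCV has them. Camera axes: x right, y down, z forward; pixel columns grow to the right and rows downward; lengths in m; the calibration is good to about 2 mm. A picture is of the moment at which its call begins. camera_model takes no time and is no camera call.
- job.close_job(): hands the job in; it is judged then, once.
The state is a dict: "time_s": time; "joints": joint angles; "qd": joint speeds; "joint_torque": joint torques, N m; "tcp_pos": TCP position; "eef_rot": TCP orientation; "contact_force": force on the tool from outside, world axes, zero at the start; "moment": the same for the moment, N m; "gripper_width": finger opening in m; "gripper_force": force on a finger pad.
Only numpy, scipy, OpenCV 4.12 (cv2) and the standard library are available. Lean on these libraries where they do the work, as an engineer would, in place of code of your own. Each camera call takes 0.05 s, during which the arm holds its last target. There are 200 camera calls.

## Working session

There is one attempt and no reset: what is moved stays moved. The work goes in short steps, Python scripts to look and compute and a tool call to move; the robot and the scene stay as the last step left them, time stands still between calls to the robot, and variables do not carry over. Pictures are saved under pics/ and viewed, at most 10 in all, crops included, and the job is handed in when it is done.

Besides the shell and the picture viewer there is one more tool, called by a JSON object that holds its "method" and its "body". drive_tool: Moves the arm, as the interface text tells. Its arguments: {"type":"object","properties":{"increments":{"type":"array"},"squeeze":{"type":"number"}},"required":["increments"]}

```bash
ls; mkdir -p pics; python3 - <<'E'
from plant import r,capture,camera_model
import cv2
for n in("side","top"):
    im=capture(n); cv2.imwrite(f"pics/{n}0.png",im[:,:,::-1]); m=camera_model(n); print(n,m)
print(r.get_state())
E
```

```text
pics
side {'camera_matrix': array([[554.49438349,   0.        , 310.60495595],
       [  0.        , 554.49438349, 240.77103348],
       [  0.        ,   0.        ,   1.        ]]), 'rvec': array([ 0.83379564, -2.55985701,  1.06074234]), 'tvec': array([0.43294971, 0.29306633, 1.34655689])}
top {'camera_matrix': array([[438.67696049,   0.        , 325.53136161],
       [  0.        , 438.67696049, 238.01891846],
       [  0.        ,   0.        ,   1.        ]]), 'rvec': array([ 2.20098873, -2.16433254,  0.08627703]), 'tvec': array([-0.00472853,  0.56323619,  0.94049274])}
{'time_s': 0.1, 'joints': array([-5.00120531e+01,  2.05880420e+01,  6.39623415e-01, -1.73860199e-02,
       -7.01351621e+01, -1.65054254e+01]), 'qd': array([ 0.08418426, -0.1132675 ,  0.08514401,  0.01212461,  0.02748   ,
        0.01951504]), 'joint_torque': array([-1.32976253e-03, -5.84163773e+01,  2.93752724e+01,  7.01558366e+00,
        1.01398284e-02, -7.85833572e-05]), 'tcp_pos': array([ 0.26876442, -0.61873749,  0.236714  ]), 'eef_rot': array([ 1.79915220e+02, -8.07660236e-03, -1.56523392e+02]), 'contact_force': array([ 0.07183412,  0.75049626, -0.38340707]), 'moment': array([-0.01274921,  0.04829128,  0.0010305 ]), 'gripper_force': 0.0, 'gripper_width': 0.08786311774723013}
```

View pics/top0.png

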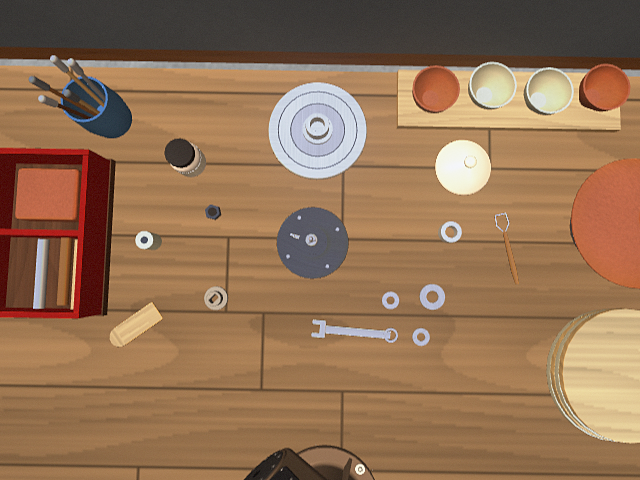

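View pics/side0.png

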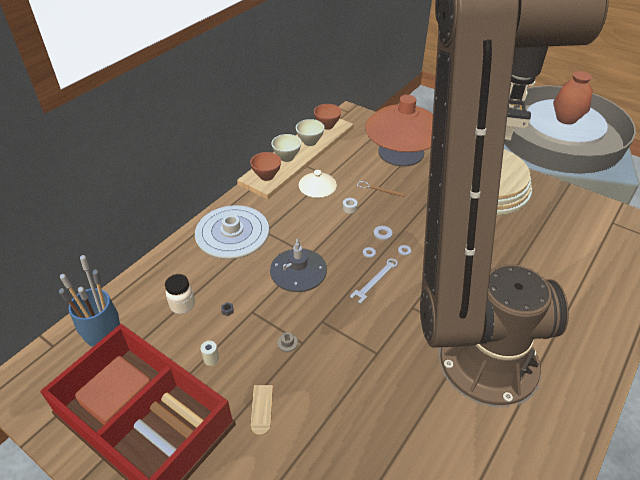

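The top view shows the pedestal at (312,242), the bushing at (215,298), the tube at (451,231) and the kiln post at (145,240). There are three flat rings, at (432,296), (391,300) and (421,337). The one at (432,296) looks largest. A knob at (317,127) on the grey plate belongs to the plate. Next I'll enlarge the candidates and measure them.

```bash
cat > h.py <<'E'
import numpy as np,cv2
from plant import r,capture,camera_model
def cam(n):
    m=camera_model(n);R=cv2.Rodrigues(m["rvec"])[0];return m["camera_matrix"],R,m["tvec"]
def ray(n,uv):
    K,R,t=cam(n);d=R.T@np.linalg.solve(K,[*uv,1.]);return -R.T@t,d/np.linalg.norm(d)
def plane(n,uv,z):
    o,d=ray(n,uv);return o+d*(z-o[2])/d[2]
def tri(a,b):
    (o1,d1),(o2,d2)=ray("top",a),ray("side",b)
    s=np.linalg.lstsq(np.c_[d1,-d2],o2-o1,rcond=None)[0]
    p,q=o1+s[0]*d1,o2+s[1]*d2
    return (p+q)/2,np.linalg.norm(p-q)
def proj(n,p):
    m=camera_model(n);return cv2.projectPoints(np.float64([p]),m["rvec"],m["tvec"],m["camera_matrix"],None)[0].ravel()
E
python3 - <<'E'
from h import *
T=cv2.imread("pics/top0.png");S=cv2.imread("pics/side0.png")
def crop(I,u,v,w=30,o=266): return cv2.resize(I[v-w:v+w,u-w:u+w],(o,o),interpolation=cv2.INTER_CUBIC)
row1=np.hstack([crop(T,451,231),crop(T,412,316,42),crop(T,215,298)])
row2=np.hstack([crop(S,350,206),crop(S,386,243,42),crop(S,288,340)])
cv2.imwrite("pics/crop1.png",np.vstack([row1,row2]))
g=lambda I,u,v,w:np.vstack([crop(I,u,v,w,400)])
cv2.imwrite("pics/crop2.png",np.hstack([crop(T,312,242,40,400),crop(S,298,262,40,400)]))
for n,uv in dict(ped=(312,242),bush=(215,298),sp=(451,231),w=(432,296),w2=(391,300),w3=(421,337),kiln=(145,240)).items(): print(n,plane("top",uv,0).round(3))
print(proj("top",[0.269,-.619,.237]), [ray(n,(320,240))[0].round(2) for n in("top","side")])
for n,I in(("top",T),("side",S)):
    hsv=cv2.cvtColor(I,cv2.COLOR_BGR2HSV); m=((hsv[...,1]<70)&(hsv[...,2]>90)).astype(np.uint8)
    c,h=cv2.findContours(m,cv2.RETR_CCOMP,cv2.CHAIN_APPROX_NONE)
    for i,k in enumerate(c):
        if len(k)>8 and 15<cv2.contourArea(k)<1500:
            e=cv2.fitEllipse(k); print(n,i,"hole" if h[0,i,3]>=0 else "out",np.round(e[0],1),np.round(e[1],1),round(e[2]),cv2.contourArea(k),h[0,i,3])
E
```

```text
ped [0.555 0.035 0.   ]
bush [0.427 0.248 0.   ]
sp [ 0.586 -0.277  0.   ]
w [ 0.44  -0.234  0.   ]
w2 [ 0.429 -0.143  0.   ]
w3 [ 0.35 -0.21  0.  ]
kiln [0.554 0.409 0.   ]
[699.88766871 411.63910187] [array([0.49, 0.01, 0.98]), array([-0.1 ,  0.85,  1.16])]
top 5 out [359.6 468.7] [ 9.3 10.4] 172 74.5 -1
top 12 out [590.6 406.6] [43.8 89.5] 131 163.0 -1
top 22 out [420.6 336.5] [16.8 17.4] 159 228.0 -1
top 23 hole [420.5 336.4] [8.6 9.2] 102 60.0 22
top 30 out [349. 331.] [16.8 95.7] 95 737.5 -1
top 31 hole [392.  335.1] [ 6.7 10.6] 19 49.5 30
top 33 out [390.  299.8] [16.5 17.1] 0 221.0 -1
top 34 hole [390. 300.] [8.5 8.5] 0 56.0 33
top 35 out [215.3 297.8] [22.1 22.8] 39 394.5 -1
top 38 hole [213.3 298.3] [ 7.  11.2] 43 57.5 35
top 39 hole [220.5 296.3] [ 4.4 11.4] 161 28.5 35
top 40 out [431.8 296.4] [24.7 25.5] 154 493.5 -1
top 41 hole [431.9 296.4] [12.1 12.5] 174 117.0 40
top 45 out [ 40.2 273.9] [ 10.8 100.7] 4 683.0 -1
top 49 out [143.9 239.5] [17.5 17.7] 43 242.0 -1
top 50 hole [145.2 240.3] [3.6 7.4] 39 15.5 49
top 53 out [449.8 231.6] [20.8 23. ] 81 372.0 -1
top 60 hole 
[... 1901 characters left out ...]
out [382.5 232.4] [14.5 18.9] 93 212.5 -1
side 409 hole [382.6 232.3] [5.1 9. ] 92 34.0 408
side 449 out [349.6 205.1] [14.9 16.2] 8 185.0 -1
side 468 out [474.3 192.7] [10.5 15.6] 7 63.0 -1
side 478 out [362.8 184.4] [ 6.6 12.6] 99 60.0 -1
side 479 hole [362.7 184.1] [5.  9.8] 103 35.5 478
side 512 out [317.3 184.3] [26.1 37. ] 89 748.5 -1
side 587 out [400.3 155.6] [15.2 49.9] 96 452.5 -1
side 662 out [479.9 129.7] [11.3 16.1] 8 66.5 -1
side 671 out [296.  139.5] [26.9 62.8] 56 1110.0 -1
side 779 out [424.1  97.2] [21.  28.5] 142 406.5 -1
side 876 hole [627.2 133.5] [11.9 23.4] 22 208.5 780
side 898 out [510.8  89.1] [ 3.9 14.9] 15 18.5 -1
side 916 out [519.7  77.3] [ 2.8 16.6] 100 23.0 -1
```

View pics/crop1.png

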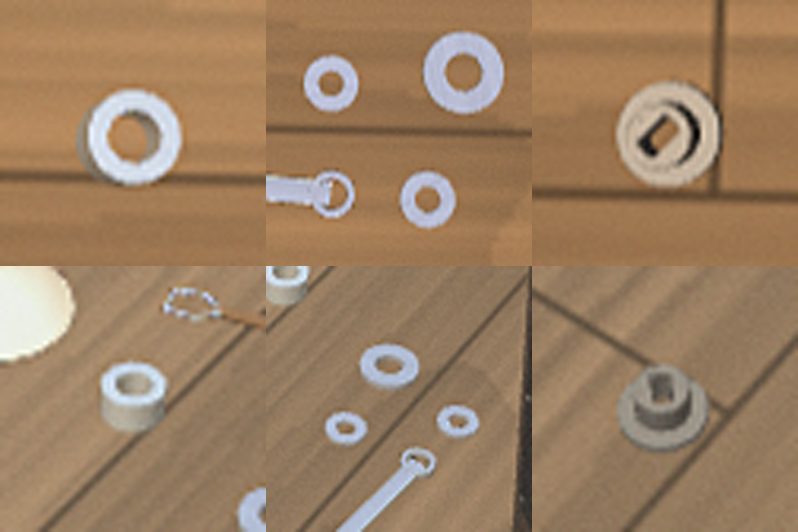

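View pics/crop2.png

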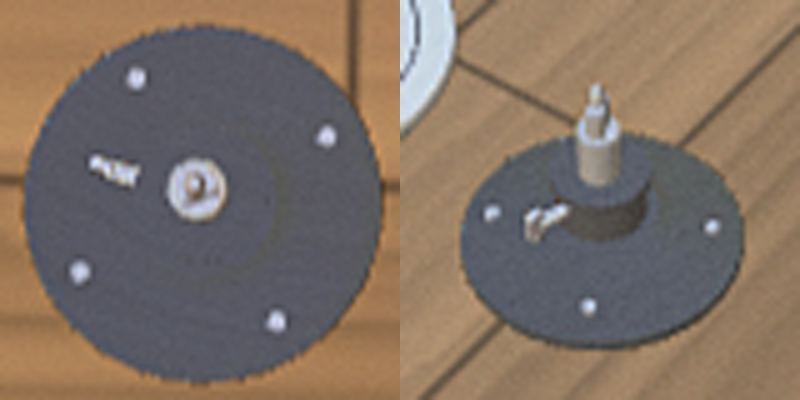

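The large ring at top (431.8,296.4), 25 px (about 56 mm) across, is the washer. The rings at (390,300) and (420.6,336.5) are only 17 px (about 38 mm), so they are the look-alikes. The tube at top (450,231.5) with side (350,205) is the spacer. The bushing is at top (215,298) with side (287,341), its slot running diagonally. One tight crop will give exact edges.

```bash
python3 - <<'E'
from h import *
T=cv2.imread("pics/top0.png");S=cv2.imread("pics/side0.png")
def crop(I,u,v,w=16,o=266):
    c=cv2.resize(I[v-w:v+w,u-w:u+w],(o,o),interpolation=cv2.INTER_CUBIC)
    c=cv2.normalize(c,None,0,255,cv2.NORM_MINMAX)
    for k in range(0,2*w,4):
        p=int((k+.5)*o/(2*w)); cv2.line(c,(p,0),(p,5 if k%8 else 10),(0,0,255),1); cv2.line(c,(0,p),(5 if k%8 else 10,p),(0,0,255),1)
    return c
cv2.imwrite("pics/crop3.png",np.vstack([np.hstack([crop(T,450,232),crop(T,215,298),crop(T,312,240)]),np.hstack([crop(S,350,206),crop(S,288,340),crop(S,298,255,18)])]))
print("washer",tri((431.85,296.4),(382.5,232.4)), tri((431.85,296.4),(382.6,232.3)))
w=plane("top",(431.85,296.4),.008);print(w)
# spacer by brightness
for n,I,(u,v) in(("top",T,(450,232)),("side",S,(350,206))):
    g=I[v-20:v+20,u-20:u+20].min(2).astype(np.float32); g=cv2.resize(g,None,fx=8,fy=8,interpolation=cv2.INTER_CUBIC)
    for th in(150,175,195,210):
        c,h=cv2.findContours((g>th).astype(np.uint8),cv2.RETR_CCOMP,cv2.CHAIN_APPROX_NONE)
        for i,k in enumerate(c):
            if len(k)>100:
                e=cv2.fitEllipse(k);print(n,th,"hole" if h[0,i,3]>=0 else "out",((np.array(e[0])+.5)/8-.5+[u-20,v-20]).round(2),np.round(np.array(e[1])/8,1))
E
```

```text
washer (array([ 0.43957756, -0.23175024,  0.00642118]), np.float64(0.0010483255740769493)) (array([ 0.43946636, -0.23174829,  0.00686714]), np.float64(0.0007116813754737042))
[ 0.43924074 -0.23169748  0.008     ]
top 150 out [450.82 231.35] [20.8 21.3]
top 150 hole [450.76 231.31] [11.8 12.1]
top 175 out [450.84 231.34] [20.3 20.8]
top 175 hole [450.8  231.31] [12.3 12.6]
top 195 out [450.84 231.34] [19.8 20.4]
top 195 hole [450.83 231.32] [12.8 13.1]
top 210 out [450.78 231.39] [19. 20.]
top 210 hole [450.91 231.28] [13.3 14. ]
side 150 out [349.03 203.93] [13.1 16.1]
side 150 hole [349.1  202.38] [4.3 7.9]
side 150 out [332.13 188.68] [6.  9.4]
side 175 out [349.57 202.43] [ 9.8 14.3]
side 175 hole [349.56 202.27] [5.3 9. ]
side 175 out [331.99 188.59] [5.7 9.1]
side 195 out [349.6  202.34] [ 9.  13.8]
side 195 hole [349.7 202.2] [6.2 9.7]
side 195 out [331.81 188.54] [5.4 8.7]
side 210 out [331.29 188.91] [4.5 7.9]
```

View pics/crop3.png

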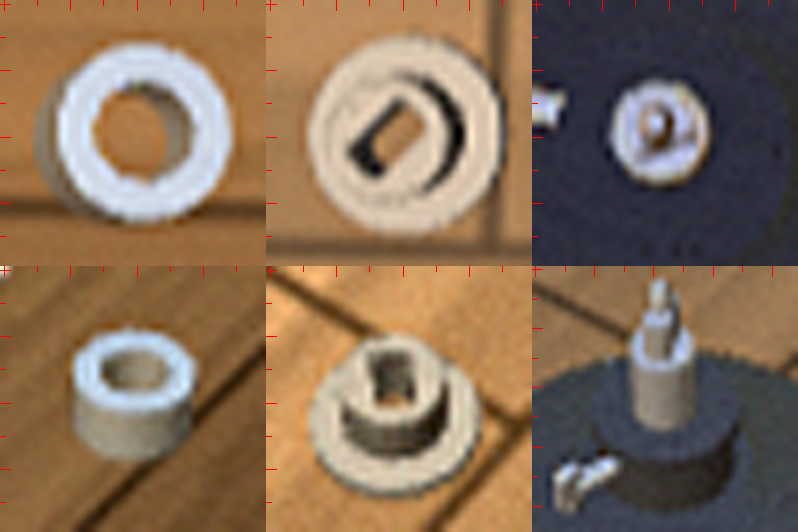

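The crop gives these pixels:
- **Spacer rim:** top (450.8,231.3), side (349.6,202.3).
- **Bushing bore at the sleeve top:** top (213.3,298.1), side (287.0,337.1). Its slot long axis is at about -43°, so its x is at about 47°.
- **Post top:** top (310.9,239.4), side (297.2,247.5).
- **Spindle:** its long side runs at about 117°, so a flat faces about 27°. That means turning the bushing about -20°.

```bash
python3 - <<'E'
from h import *
for n,a,b,z in(("spacer top",(450.83,231.33),(349.58,202.3),.026),("bush top",(213.3,298.1),(287.,337.1),.026),("post top",(310.9,239.4),(297.2,247.5),.092),("washer top",(431.85,296.4),(382.55,232.35),.008)):
    p,e=tri(a,b); print(n,p.round(4),"gap",round(e,4),"top-plane",plane("top",a,z)[:2].round(4),"side-plane",plane("side",b,z)[:2].round(4))
print("flange",plane("top",(215.3,297.8),.005).round(4))
T=cv2.imread("pics/top0.png");hsv=cv2.cvtColor(T,cv2.COLOR_BGR2HSV)
m=(T.max(2)<115).astype(np.uint8);m[:190]=0;m[300:]=0;m[:,:260]=0;m[:,370:]=0
c=max(cv2.findContours(m,cv2.RETR_EXTERNAL,cv2.CHAIN_APPROX_NONE)[0],key=cv2.contourArea);e=cv2.fitEllipse(cv2.convexHull(c));print("foot",e)
for z in(.0,.01,.02):print(plane("top",e[0],z)[:2])
for n,p in(("post",[.55,.035,.093]),):print(proj("top",p),proj("side",p))
E
```

```text
spacer top [ 0.5826 -0.2683  0.0274] gap 0.0013 top-plane [ 0.5822 -0.2691] side-plane [ 0.5839 -0.2693]
bush top [0.4289 0.2452 0.0257] gap 0.0006 top-plane [0.4287 0.2449] side-plane [0.429  0.2455]
post top [0.5549 0.0348 0.0932] gap 0.0011 top-plane [0.5545 0.0345] side-plane [0.5561 0.0341]
washer top [ 0.4395 -0.2317  0.0066] gap 0.0009 top-plane [ 0.4392 -0.2317] side-plane [ 0.4392 -0.2301]
flange [0.4281 0.2458 0.005 ]
foot ((321.38421630859375, 234.89138793945312), (75.82315063476562, 125.32276153564453), 67.09144592285156)
[0.57180935 0.01413397]
[0.57096391 0.01404794]
[0.57011846 0.01396192]
[310.5897039  241.55864519] [298.78762421 248.3658488 ]
```

{"method": "drive_tool", "body": {"increments": [[[1, -1, 0.45, 0, 0.0652], [1, -1, 0.45, 0, 0.0652], [1, -1, 0.45, 0, 0.0652]]], "squeeze": 15}}

```text
time_s: 0.48
tcp_pos: [0.3594, -0.5193, 0.2374]
eef_rot: [180.0, 0.0, 180.0]
contact_force: [-0.2, -0.8, -0.1]
gripper_width: 0.0874
gripper_force: 0.0
```

{"method": "drive_tool", "body": {"increments": [[[1, -0.93, 1, 0.3, 0], [1, -0.93, 1, 0.3, 0], [1, -0.93, 1, 0.3, 0]]]}}

```text
time_s: 0.85
tcp_pos: [0.4701, -0.3996, 0.2006]
eef_rot: [180.0, -0.0, -179.9]
contact_force: [-0.4, -0.6, -0.5]
gripper_width: 0.0876
gripper_force: 0.0
```

{"method": "drive_tool", "body": {"increments": [[[1, -0.93, 1, 0.3, 0], [1, -0.93, 1, 0.3, 0], [1, -0.93, 1, 0.3, 0], [1, -0.93, 1, 0.3, 0]]]}}

```text
time_s: 1.35
tcp_pos: [0.5818, -0.2791, 0.1638]
eef_rot: [180.0, -0.1, -179.8]
contact_force: [-0.7, -0.2, 0.1]
gripper_width: 0.0875
gripper_force: 0.0
```

{"method": "drive_tool", "body": {"increments": [[[1, -0.007, 0.084, 0.5, 0], [1, -0.007, 0.084, 0.95, 0], [1, -0.007, 0.084, 0.95, 0]]]}}

```text
time_s: 1.72
tcp_pos: [0.5777, -0.2714, 0.0476]
eef_rot: [179.9, -0.5, 179.9]
contact_force: [1.2, 0.8, 0.8]
gripper_width: 0.0876
gripper_force: 0.0
```

{"method": "drive_tool", "body": {"increments": [[[1, 0, 0, 0.15, 0], [1, 0, 0, 0.25, 0], [0.3, 0, 0, 0.25, 0], [0.3, 0, 0, 0.25, 0]]]}}

```text
time_s: 2.22
tcp_pos: [0.582, -0.2719, 0.0224]
eef_rot: [-180.0, 0.1, -180.0]
contact_force: [0.1, 0.1, 1.3]
gripper_width: 0.0729
gripper_force: 0.0
```

```bash
python3 - <<'E'
from h import *
T=capture("top");S=capture("side")
a=cv2.resize(T[190:270,410:490,::-1],(400,400),interpolation=cv2.INTER_CUBIC)
b=cv2.resize(S[160:240,310:390,::-1],(400,400),interpolation=cv2.INTER_CUBIC)
cv2.imwrite("pics/g1.png",np.hstack([a,b])); print(r.get_state()["tcp_pos"])
E
```

```text
[ 0.5819982  -0.27176963  0.02245503]
```

View pics/g1.png

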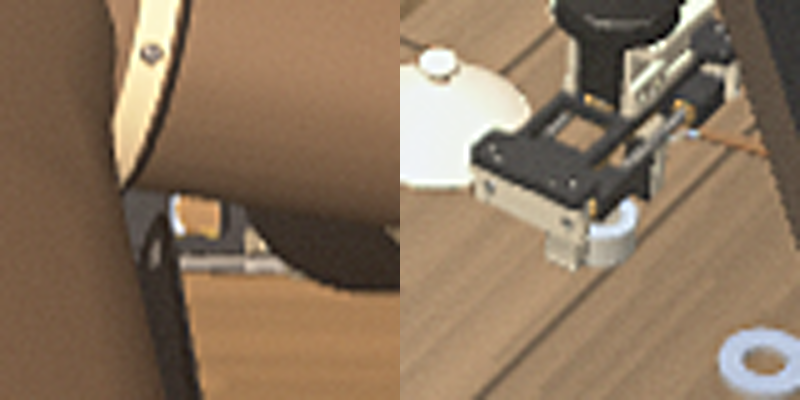

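The side view shows the spacer standing between the open jaws, so I'll close and lift.

{"method": "drive_tool", "body": {"increments": [[[-0.3, 0, 0, 0, 0], [-0.3, 0, 0, 0, 0], [-0.3, 0, 0, 0, 0], [-0.3, 0, 0, 0, 0], [-0.3, 0, 0, 0, 0]]]}}

```text
time_s: 2.95
tcp_pos: [0.5817, -0.2716, 0.0219]
eef_rot: [-180.0, 0.0, -180.0]
contact_force: [-0.3, 2.0, 4.2]
gripper_width: 0.0458
gripper_force: 15.0
```

{"method": "drive_tool", "body": {"increments": [[[-0.3, 0, 0, -0.2, 0], [-0.3, 0, 0, -1, 0], [-0.3, 0, 0, -1, 0], [-0.3, 0, 0, -1, 0]]]}}

```text
time_s: 3.45
tcp_pos: [0.5831, -0.2721, 0.1447]
eef_rot: [-179.9, 0.3, -180.0]
contact_force: [0.5, 0.3, -1.3]
gripper_width: 0.0457
gripper_force: 15.0
```

{"method": "drive_tool", "body": {"increments": [[[-0.3, 0, 0, -0.35, 0], [-0.3, 0.08, 0.45, -0.35, 0], [-0.3, 0.08, 0.9, -0.35, 0], [-0.3, 0.08, 0.9, -0.35, 0]]]}}

```text
time_s: 3.95
tcp_pos: [0.5712, -0.1607, 0.1825]
eef_rot: [180.0, -0.1, -179.8]
contact_force: [0.2, -0.6, -0.1]
gripper_width: 0.0458
gripper_force: 15.0
```

{"method": "drive_tool", "body": {"increments": [[[-0.3, 0.08, 0.5, 0, 0], [-0.3, 0.08, 0.9, 0, 0], [-0.3, 0.08, 0.9, 0, 0]]]}}

```text
time_s: 4.32
tcp_pos: [0.5619, -0.0536, 0.1825]
eef_rot: [180.0, -0.1, -179.8]
contact_force: [1.1, -1.2, -0.8]
gripper_width: 0.0458
gripper_force: 15.0
```

{"method": "drive_tool", "body": {"increments": [[[-0.3, 0.07, 0.4, 0, 0], [-0.3, 0.07, 0.756, 0, 0], [-0.3, 0.07, 0.756, 0, 0], [-0.3, 0.07, 0.756, 0, 0], [-0.3, 0.07, 0.756, 0, 0]]]}}

```text
time_s: 4.95
tcp_pos: [0.5537, 0.0338, 0.1831]
eef_rot: [-180.0, -0.0, 179.9]
contact_force: [-0.1, 0.2, 0.0]
gripper_width: 0.0457
gripper_force: 15.0
```

{"method": "drive_tool", "body": {"increments": [[[-0.3, 0.0, 0.006, 0.25, 0], [-0.3, 0.0, 0.006, 0.5, 0], [-0.3, 0, 0.006, 0.5, 0], [-0.3, 0, 0.006, 0.5, 0]]]}}

```text
time_s: 5.45
tcp_pos: [0.5545, 0.0353, 0.1245]
eef_rot: [-180.0, 0.1, 180.0]
contact_force: [0.7, -0.7, -0.3]
gripper_width: 0.0453
gripper_force: 15.0
```

{"method": "drive_tool", "body": {"increments": [[[-0.3, 0, 0, 0.02, 0], [-0.3, 0, 0, 0.04, 0], [-0.3, 0, 0, 0.06, 0], [-0.3, 0, 0, 0.08, 0], [-0.3, 0, 0, 0.08, 0]]]}}

```text
time_s: 6.08
tcp_pos: [0.5537, 0.0358, 0.1137]
eef_rot: [-180.0, -0.0, -180.0]
contact_force: [1.2, -0.5, -0.8]
gripper_width: 0.046
gripper_force: 15.0
```

{"method": "drive_tool", "body": {"increments": [[[-0.3, 0, 0, 0.02, 0], [-0.3, 0, 0, 0.04, 0], [-0.3, 0, 0, 0.06, 0], [-0.3, 0, 0, 0.08, 0], [-0.3, 0, 0, 0.08, 0]]]}}

```text
time_s: 6.7
tcp_pos: [0.5537, 0.0357, 0.1041]
eef_rot: [-180.0, -0.0, -180.0]
contact_force: [0.5, -0.2, -1.2]
gripper_width: 0.0456
gripper_force: 15.0
```

{"method": "drive_tool", "body": {"increments": [[[-0.3, 0, 0, 0.06, 0], [-0.3, 0, 0, 0.12, 0], [-0.3, 0, 0, 0.16, 0], [-0.3, 0, 0, 0.17, 0], [-0.3, 0, 0, 0.17, 0]]]}}

```text
time_s: 7.32
tcp_pos: [0.5538, 0.0358, 0.0838]
eef_rot: [-180.0, -0.0, -180.0]
contact_force: [0.1, -1.2, -0.5]
gripper_width: 0.0456
gripper_force: 15.0
```

{"method": "drive_tool", "body": {"increments": [[[-0.3, 0, 0, 0.006, 0], [-0.3, 0, 0, 0.012, 0], [0.4, 0, 0, 0.012, 0], [0.4, 0, 0, 0.012, 0], [0.4, 0, 0, 0.012, 0]]]}}

```text
time_s: 7.95
tcp_pos: [0.5539, 0.0358, 0.0826]
eef_rot: [180.0, 0.0, -180.0]
contact_force: [-0.1, 0.1, 0.5]
gripper_width: 0.0608
gripper_force: 0.0
```

{"method": "drive_tool", "body": {"increments": [[[0.64, 0, 0, -0.1, 0], [0.64, 0, 0, -0.4, 0], [0.64, 0, 0, -0.75, 0]]]}}

```text
time_s: 8.32
tcp_pos: [0.5535, 0.0356, 0.1739]
eef_rot: [-180.0, -0.0, -180.0]
contact_force: [1.2, 0.3, 1.7]
gripper_width: 0.0717
gripper_force: 0.0
```

{"method": "drive_tool", "body": {"increments": [[[0.64, 0.18, -0.4, 0, 0], [0.64, 0.36, -0.8, 0, 0], [0.64, 0.36, -0.8, 0, 0]]]}}

```text
time_s: 8.7
tcp_pos: [0.5092, -0.0625, 0.1737]
eef_rot: [180.0, 0.0, 179.8]
contact_force: [0.3, 0.2, 0.5]
gripper_width: 0.0717
gripper_force: 0.0
```

{"method": "drive_tool", "body": {"increments": [[[0.64, 0.18, -0.4, 0, 0], [0.64, 0.36, -0.8, 0.2, 0], [0.64, 0.36, -0.8, 0.2, 0]]]}}

```text
time_s: 9.07
tcp_pos: [0.4653, -0.158, 0.1477]
eef_rot: [180.0, -0.1, 179.8]
contact_force: [0.1, -0.6, 0.1]
gripper_width: 0.0718
gripper_force: 0.0
```

{"method": "drive_tool", "body": {"increments": [[[0.64, 0.12, -0.3, 0, 0], [0.64, 0.235, -0.626, 0.4, 0], [0.64, 0.235, -0.626, 0.8, 0], [0.64, 0.235, -0.626, 0.8, 0], [0.64, 0.235, -0.626, 0.8, 0]]]}}

```text
time_s: 9.7
tcp_pos: [0.441, -0.2311, 0.0542]
eef_rot: [-180.0, 0.1, -179.9]
contact_force: [0.9, 0.3, 0.5]
gripper_width: 0.0723
gripper_force: 0.0
```

```bash
python3 - <<'E'
from h import *
T=capture("top");S=capture("side")
a=cv2.resize(T[200:280,270:350,::-1],(400,400),interpolation=cv2.INTER_CUBIC)
b=cv2.resize(S[215:295,260:340,::-1],(400,400),interpolation=cv2.INTER_CUBIC)
c=cv2.resize(S[180:280,330:430,::-1],(400,400)); d=cv2.resize(T[250:350,380:480,::-1],(400,400))
cv2.imwrite("pics/g2.png",cv2.resize(np.vstack([np.hstack([a,b]),np.hstack([d,c])]),(600,600),interpolation=cv2.INTER_AREA)); s=r.get_state();print(s["tcp_pos"],s["eef_rot"],s["gripper_width"])
# spacer top expected at seat
for z in(.086,):print(proj("top",[.5548,.0346,z]),proj("side",[.5548,.0346,z]))
E
```

```text
[ 0.44132036 -0.23103764  0.05467693] [-179.9598181     0.20235588 -179.90454745] 0.07170747153157411
[310.93884639 239.45877454] [297.52718282 249.34787223]
```

View pics/g2.png

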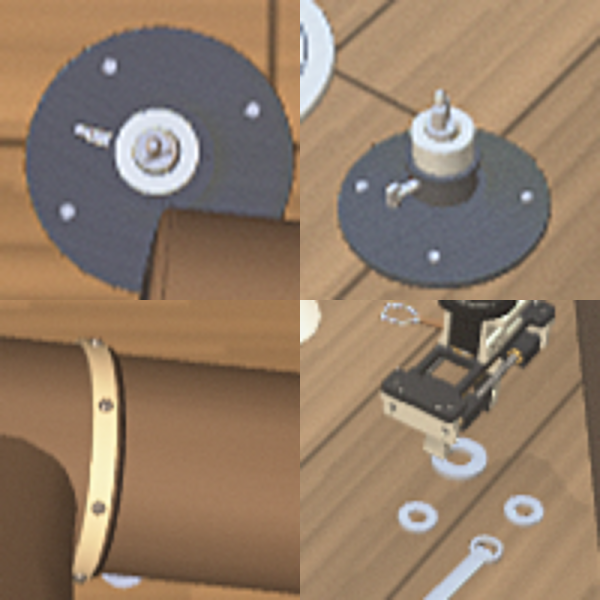

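The spacer sits squarely around the post on the column. The jaws are centred over the large washer and clear of the small rings.

{"method": "drive_tool", "body": {"increments": [[[0.64, 0.014, 0, 0.2, 0], [0.64, 0.014, 0, 0.3, 0], [0.64, 0.014, 0, 0.335, 0], [0.64, 0.014, 0, 0.335, 0], [0.64, 0.014, 0, 0.335, 0]]]}}

```text
time_s: 10.42
tcp_pos: [0.4381, -0.2314, 0.0129]
eef_rot: [-180.0, 0.0, -180.0]
contact_force: [0.2, -0.1, -0.2]
gripper_width: 0.0721
gripper_force: 0.0
```

{"method": "drive_tool", "body": {"increments": [[[0, 0, 0, 0, 0], [0, 0, 0, 0, 0], [0, 0, 0, 0, 0], [0, 0, 0, 0, 0], [0, 0, 0, 0, 0]]]}}

```text
time_s: 11.05
tcp_pos: [0.4377, -0.2314, 0.0125]
eef_rot: [-180.0, 0.0, -180.0]
contact_force: [-0.1, 1.1, 4.8]
gripper_width: 0.0563
gripper_force: 15.0
```

{"method": "drive_tool", "body": {"increments": [[[0, 0, 0, -0.1, 0], [0, 0, 0, -0.5, 0], [0, 0, 0, -1, 0], [0, 0, 0, -1, 0]]], "squeeze": 25}}

```text
time_s: 11.55
tcp_pos: [0.4404, -0.232, 0.1375]
eef_rot: [-179.9, 0.5, -180.0]
contact_force: [0.6, -1.2, -1.1]
gripper_width: 0.0557
gripper_force: 25.0
```

{"method": "drive_tool", "body": {"increments": [[[0, -0.18, 0.4, -0.3, 0], [0, -0.36, 0.8, -0.3, 0], [0, -0.36, 0.8, -0.3, 0]]]}}

```text
time_s: 11.92
tcp_pos: [0.4817, -0.1329, 0.1686]
eef_rot: [180.0, 0.0, -179.8]
contact_force: [-1.0, 1.0, -0.7]
gripper_width: 0.056
gripper_force: 25.0
```

{"method": "drive_tool", "body": {"increments": [[[0, -0.18, 0.4, 0, 0], [0, -0.36, 0.8, 0, 0], [0, -0.36, 0.8, 0, 0]]]}}

```text
time_s: 12.3
tcp_pos: [0.5245, -0.0374, 0.1676]
eef_rot: [-180.0, -0.1, -179.8]
contact_force: [-0.4, -0.6, -1.3]
gripper_width: 0.0565
gripper_force: 25.0
```

{"method": "drive_tool", "body": {"increments": [[[0, -0.12, 0.3, 0, 0], [0, -0.243, 0.622, 0, 0], [0, -0.243, 0.622, 0, 0], [0, -0.243, 0.622, 0, 0], [0, -0.243, 0.622, 0, 0]]]}}

```text
time_s: 12.92
tcp_pos: [0.5525, 0.0341, 0.1681]
eef_rot: [-180.0, -0.0, 179.9]
contact_force: [0.2, -0.2, -1.1]
gripper_width: 0.0561
gripper_force: 25.0
```

{"method": "drive_tool", "body": {"increments": [[[0, -0.006, 0.009, 0.2, 0], [0, -0.006, 0.009, 0.4, 0], [0, -0.006, 0.009, 0.48, 0], [0, -0.006, 0.009, 0.48, 0], [0, -0.006, 0.009, 0.48, 0]]]}}

```text
time_s: 13.55
tcp_pos: [0.5544, 0.0363, 0.1116]
eef_rot: [180.0, 0.1, -180.0]
contact_force: [0.1, -0.8, -1.4]
gripper_width: 0.056
gripper_force: 25.0
```

{"method": "drive_tool", "body": {"increments": [[[0, 0, 0, 0.015, 0], [0, 0, 0, 0.03, 0], [0, 0, 0, 0.045, 0], [0, 0, 0, 0.06, 0], [0, 0, 0, 0.06, 0]]]}}

```text
time_s: 14.18
tcp_pos: [0.5537, 0.0363, 0.1033]
eef_rot: [-180.0, -0.0, -180.0]
contact_force: [0.4, -0.4, -1.4]
gripper_width: 0.0563
gripper_force: 25.0
```

{"method": "drive_tool", "body": {"increments": [[[0, 0, 0, 0.01, 0], [0, 0, 0, 0.02, 0], [0, 0, 0, 0.03, 0], [0, 0, 0, 0.036, 0], [0, 0, 0, 0.036, 0]]]}}

```text
time_s: 14.8
tcp_pos: [0.5538, 0.0364, 0.0991]
eef_rot: [-180.0, -0.0, -180.0]
contact_force: [0.4, 0.0, -1.5]
gripper_width: 0.0559
gripper_force: 25.0
```

{"method": "drive_tool", "body": {"increments": [[[0, 0, 0, 0.004, 0], [0.5, 0, 0, 0.004, 0], [0.5, 0, 0, 0.004, 0], [0.5, 0, 0, 0.004, 0], [0.5, 0, 0, 0.004, 0]]]}}

```text
time_s: 15.42
tcp_pos: [0.5539, 0.0364, 0.0988]
eef_rot: [180.0, 0.0, -180.0]
contact_force: [1.2, 0.8, 0.1]
gripper_width: 0.066
gripper_force: 0.0
```

{"method": "drive_tool", "body": {"increments": [[[0.5, 0, 0, -0.1, 0], [0.5, 0, 0, -0.35, 0], [0.5, 0, 0, -0.6, 0]]]}}

```text
time_s: 15.8
tcp_pos: [0.5538, 0.0363, 0.1723]
eef_rot: [-180.0, 0.0, -180.0]
contact_force: [0.7, 1.2, 0.2]
gripper_width: 0.0658
gripper_force: 0.0
```

{"method": "drive_tool", "body": {"increments": [[[0.5, 0.26, 0.435, 0, 0], [0.5, 0.52, 0.87, 0, 0], [0.5, 0.52, 0.87, 0, 0]]]}}

```text
time_s: 16.18
tcp_pos: [0.4902, 0.1437, 0.1721]
eef_rot: [179.9, 0.1, -179.7]
contact_force: [0.4, -0.3, 0.5]
gripper_width: 0.0658
gripper_force: 0.0
```

{"method": "drive_tool", "body": {"increments": [[[0.5, 0.26, 0.435, 0.3, 0], [0.5, 0.515, 0.865, 0.6, 0], [0.5, 0.515, 0.865, 0.9, 0], [0.5, 0.515, 0.865, 0.9, 0], [0.5, 0.515, 0.865, 0.9, 0]]]}}

```text
time_s: 16.8
tcp_pos: [0.4306, 0.2446, 0.0639]
eef_rot: [180.0, 0.0, -180.0]
contact_force: [0.1, 0.1, 0.4]
gripper_width: 0.0655
gripper_force: 0.0
```

```bash
python3 - <<'E'
from h import *
T=capture("top");S=capture("side")
f=cv2.INTER_CUBIC
a=cv2.resize(T[220:260,290:330,::-1],(300,300),interpolation=f)
b=cv2.resize(S[225:275,275:325,::-1],(300,300),interpolation=f)
c=cv2.resize(S[290:370,250:330,::-1],(300,300),interpolation=f); d=cv2.resize(T[258:338,175:255,::-1],(300,300),interpolation=f)
cv2.imwrite("pics/g3.png",np.vstack([np.hstack([a,b]),np.hstack([d,c])])); s=r.get_state();print(s["tcp_pos"],s["eef_rot"],s["gripper_width"])
E
```

```text
[0.43091969 0.24471776 0.0643675 ] [1.79895548e+02 1.05693383e-01 1.79957147e+02] 0.06614457890922978
```

View pics/g3.png

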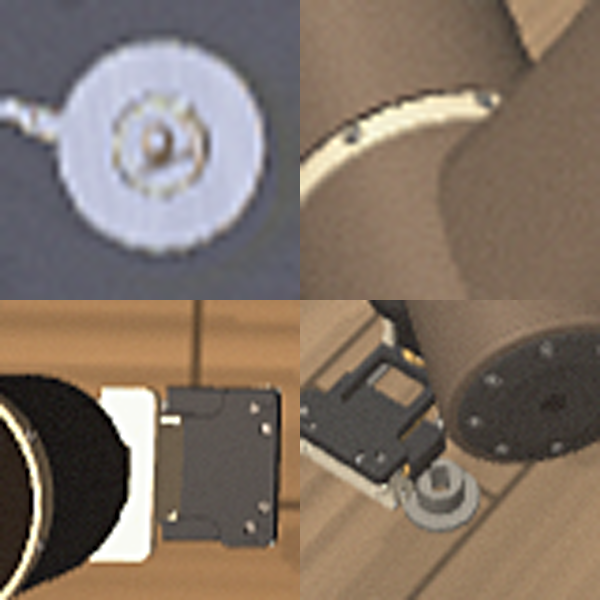

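The washer is concentric on the post. The spindle's cut line in the top view confirms a flat facing about 25°. The jaws are over the bushing's sleeve.

{"method": "drive_tool", "body": {"increments": [[[0.5, 0.006, 0.005, 0.15, 0], [0.5, 0.006, 0.005, 0.27, 0], [0.5, 0.006, 0.005, 0.345, 0], [0.5, 0.006, 0.005, 0.345, 0], [0.5, 0.006, 0.005, 0.345, 0]]], "squeeze": 8}}

```text
time_s: 17.52
tcp_pos: [0.4291, 0.2453, 0.0216]
eef_rot: [180.0, 0.0, -180.0]
contact_force: [-1.1, 0.6, 0.8]
gripper_width: 0.0656
gripper_force: 0.0
```

{"method": "drive_tool", "body": {"increments": [[[-0.5, 0, 0, 0, 0], [-0.5, 0, 0, 0, 0], [-0.5, 0, 0, 0, 0], [-0.5, 0, 0, 0, 0], [-0.5, 0, 0, 0, 0]]]}}

```text
time_s: 18.15
tcp_pos: [0.4289, 0.2453, 0.0214]
eef_rot: [180.0, 0.0, -180.0]
contact_force: [-0.3, -0.9, 0.3]
gripper_width: 0.0321
gripper_force: 8.0
```

{"method": "drive_tool", "body": {"increments": [[[-0.5, 0, 0, -0.1, 0], [-0.5, 0, 0, -0.5, 0], [-0.5, 0, 0, -1, 0], [-0.5, 0, 0, -1, 0]]]}}

```text
time_s: 18.65
tcp_pos: [0.431, 0.2473, 0.1469]
eef_rot: [179.6, 0.4, -179.9]
contact_force: [0.5, 0.3, -0.5]
gripper_width: 0.0326
gripper_force: 8.0
```

```bash
python3 - <<'E'
from h import *
T=capture("top");S=capture("side")
u,v=311,239
g=T[v-20:v+20,u-20:u+20].max(2).astype(np.float32); g=cv2.resize(g,None,fx=8,fy=8,interpolation=cv2.INTER_CUBIC)
for th in(130,150,170):
    c,h=cv2.findContours((g>th).astype(np.uint8),cv2.RETR_EXTERNAL,cv2.CHAIN_APPROX_NONE)
    k=max(c,key=cv2.contourArea);e=cv2.fitEllipse(cv2.convexHull(k)); p=(np.array(e[0])+.5)/8-.5+[u-20,v-20]; print(th,p.round(2),np.round(np.array(e[1])/8,1),plane("top",p,.094).round(4))
print("pilot",tri((310.6,238.4),(296.7,238.6)),plane("top",(310.6,238.4),.124))
print("post ring",plane("top",(310.9,238.8),.092))
print(proj("top",[.5548,.0348,.125]))
f=cv2.INTER_CUBIC
cv2.imwrite("pics/g4.png",np.hstack([cv2.resize(T[225:253,297:325,::-1],(400,400),interpolation=f),cv2.resize(S[220:270,270:320,::-1],(400,400),interpolation=f)]))
print(r.get_state()["tcp_pos"])
E
```

```text
130 [308.4  238.29] [28.2 34.6] [0.5565 0.0395 0.094 ]
150 [308.32 238.4 ] [27.4 34.2] [0.5563 0.0397 0.094 ]
170 [308.15 238.32] [27.4 34.2] [0.5564 0.04   0.094 ]
pilot (array([0.5548017 , 0.03462503, 0.12678288]), np.float64(0.0022733690543734687)) [0.55406964 0.03407694 0.124     ]
post ring [0.55569917 0.03451108 0.092     ]
[310.22171358 237.98278757]
[0.42891783 0.24534499 0.14263158]
```

View pics/g4.png

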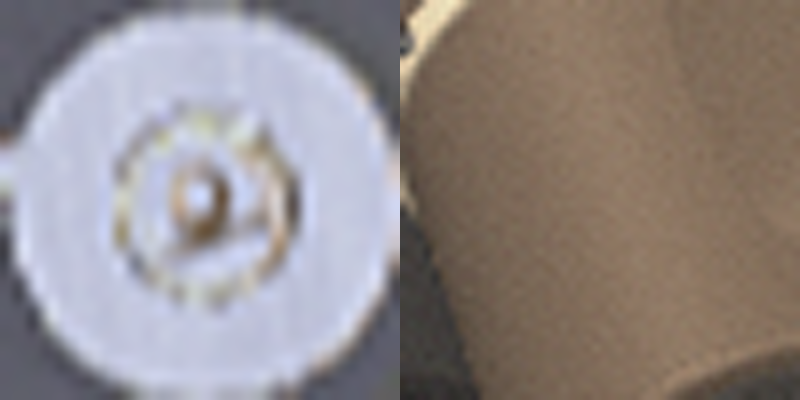

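{"method": "drive_tool", "body": {"increments": [[[-0.5, 0, 0, -0.27, 0], [-0.5, -0.26, -0.44, -0.27, 0], [-0.5, -0.52, -0.875, -0.27, 0], [-0.5, -0.52, -0.875, -0.27, 0]]]}}

```text
time_s: 19.25
tcp_pos: [0.4916, 0.1366, 0.1723]
eef_rot: [-179.9, -0.2, 179.7]
contact_force: [-0.3, 0.8, -0.1]
gripper_width: 0.0324
gripper_force: 8.0
```

{"method": "drive_tool", "body": {"increments": [[[-0.5, -0.26, -0.44, 0, 0], [-0.5, -0.53, -0.877, 0, 0.0278], [-0.5, -0.53, -0.877, 0, 0.0556], [-0.5, -0.53, -0.877, 0, 0.0556], [-0.5, -0.53, -0.877, 0, 0.0556]]]}}

```text
time_s: 19.88
tcp_pos: [0.5543, 0.0356, 0.1732]
eef_rot: [-180.0, -0.1, 160.3]
contact_force: [-0.8, 0.4, 0.5]
gripper_width: 0.0323
gripper_force: 8.0
```

{"method": "drive_tool", "body": {"increments": [[[-0.5, 0, 0, 0.08, 0], [-0.5, 0, 0, 0.1, 0], [-0.5, 0, 0, 0.1, 0]]]}}

```text
time_s: 20.25
tcp_pos: [0.5546, 0.0352, 0.1614]
eef_rot: [-180.0, -0.0, 160.1]
contact_force: [0.2, 0.4, -0.2]
gripper_width: 0.0323
gripper_force: 8.0
```

{"method": "drive_tool", "body": {"increments": [[[-0.5, 0, 0, 0.03, 0], [-0.5, 0, 0, 0.06, 0], [-0.5, 0, 0, 0.08, 0], [-0.5, 0, 0, 0.1, 0], [-0.5, 0, 0, 0.12, 0]]], "squeeze": 5}}

```text
time_s: 20.88
tcp_pos: [0.5549, 0.0349, 0.1472]
eef_rot: [180.0, 0.0, 160.0]
contact_force: [-0.2, 0.1, 0.1]
gripper_width: 0.0323
gripper_force: 5.0
```

{"method": "drive_tool", "body": {"increments": [[[-0.5, 0, 0, 0.01, 0], [-0.5, 0, 0, 0.02, 0], [-0.5, 0, 0, 0.03, 0], [-0.5, 0, 0, 0.04, 0], [-0.5, 0, 0, 0.04, 0]]]}}

```text
time_s: 21.5
tcp_pos: [0.5549, 0.0349, 0.1424]
eef_rot: [-180.0, -0.0, 160.0]
contact_force: [-0.8, 0.3, -0.4]
gripper_width: 0.0326
gripper_force: 5.0
```

{"method": "drive_tool", "body": {"increments": [[[-0.5, 0, 0, 0.01, 0], [-0.5, 0, 0, 0.02, 0], [-0.5, 0, 0, 0.03, 0], [-0.5, 0, 0, 0.04, 0], [-0.5, 0, 0, 0.04, 0]]]}}

```text
time_s: 22.12
tcp_pos: [0.5548, 0.0349, 0.1376]
eef_rot: [-180.0, -0.0, 160.0]
contact_force: [0.5, 0.3, -0.7]
gripper_width: 0.0327
gripper_force: 5.0
```

{"method": "drive_tool", "body": {"increments": [[[-0.5, 0, 0, 0.007, 0], [-0.5, 0, 0, 0.014, 0], [-0.5, 0, 0, 0.021, 0], [-0.5, 0, 0, 0.028, 0], [-0.5, 0, 0, 0.028, 0]]]}}

```text
time_s: 22.75
tcp_pos: [0.5549, 0.0349, 0.1343]
eef_rot: [-180.0, -0.0, 160.0]
contact_force: [0.2, -0.3, -0.6]
gripper_width: 0.0326
gripper_force: 5.0
```

{"method": "drive_tool", "body": {"increments": [[[-0.5, 0, 0, 0.008, 0], [-0.5, 0, 0, 0.016, 0], [-0.5, 0, 0, 0.024, 0], [-0.5, 0, 0, 0.032, 0], [-0.5, 0, 0, 0.032, 0]]]}}

```text
time_s: 23.38
tcp_pos: [0.5551, 0.035, 0.1305]
eef_rot: [180.0, 0.0, 160.0]
contact_force: [0.5, 0.6, 0.2]
gripper_width: 0.0325
gripper_force: 5.0
```

{"method": "drive_tool", "body": {"increments": [[[-0.5, 0, 0, 0.008, 0], [-0.5, 0, 0, 0.016, 0], [-0.5, 0, 0, 0.024, 0], [-0.5, 0, 0, 0.032, 0]]]}}

```text
time_s: 23.88
tcp_pos: [0.5551, 0.035, 0.1267]
eef_rot: [180.0, 0.0, 160.0]
contact_force: [0.7, 0.8, 0.3]
gripper_width: 0.0325
gripper_force: 5.0
```

```bash
python3 - <<'E'
from h import *
S=capture("side");T=capture("top")
f=cv2.INTER_CUBIC
cv2.imwrite("pics/g5.png",np.hstack([cv2.resize(T[210:270,280:340,::-1],(400,400),interpolation=f),cv2.resize(S[220:280,265:325,::-1],(400,400),interpolation=f)]))
s=r.get_state();print(s["contact_force"],s["moment"],s["tcp_pos"])
E
```

```text
[ 0.9055042   0.32611104 -0.19325468] [ 0.33846314 -0.61860041 -0.00602769] [0.5550827  0.0350466  0.12666701]
```

View pics/g5.png

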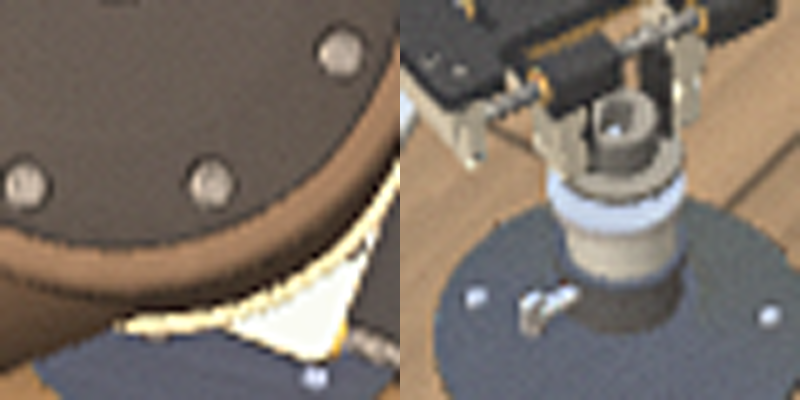

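The side crop shows the flange about 11 mm above the washer, with the pilot tip (right panel, about (612,130)) inside the bore and no slip. The underside is at 105 mm, below any possible shoulder height, so the flats have engaged.

{"method": "drive_tool", "body": {"increments": [[[-0.5, 0, 0, 0.015, 0], [-0.5, 0, 0, 0.03, 0], [-0.5, 0, 0, 0.045, 0], [-0.5, 0, 0, 0.06, 0], [-0.5, 0, 0, 0.06, 0]]]}}

```text
time_s: 24.6
tcp_pos: [0.555, 0.035, 0.1193]
eef_rot: [180.0, 0.0, 160.0]
contact_force: [2.8, 1.1, -1.8]
gripper_width: 0.0329
gripper_force: 5.0
```

{"method": "drive_tool", "body": {"increments": [[[-0.5, 0, 0, 0.01, 0], [-0.5, 0, 0, 0.02, 0], [-0.5, 0, 0, 0.028, 0], [-0.5, 0, 0, 0.028, 0]]]}}

```text
time_s: 25.1
tcp_pos: [0.5551, 0.035, 0.1161]
eef_rot: [180.0, 0.0, 160.0]
contact_force: [3.5, 1.5, -0.1]
gripper_width: 0.0324
gripper_force: 5.0
```

{"method": "drive_tool", "body": {"increments": [[[-0.5, 0, 0, 0.005, 0], [0, 0, 0, 0.005, 0], [0.2, 0, 0, 0.005, 0], [0.2, 0, 0, 0.005, 0], [0.2, 0, 0, 0.005, 0]]]}}

```text
time_s: 25.72
tcp_pos: [0.5546, 0.0348, 0.1154]
eef_rot: [-180.0, -0.0, 160.0]
contact_force: [-0.6, -0.3, 0.4]
gripper_width: 0.052
gripper_force: 0.0
```

```bash
python3 - <<'E'
from h import *
S=capture("side"); s=r.get_state();print(s["contact_force"],s["tcp_pos"],s["gripper_width"])
E
```

```text
[ 0.34388733 -0.2554379   0.30866772] [0.55470175 0.03485477 0.11542496] 0.052496470368816606
```

{"method": "drive_tool", "body": {"increments": [[[0.3, 0, 0, -0.1, 0], [0.3, 0, 0, -0.5, 0], [0.3, 0, 0, -0.7, 0]]]}}

```text
time_s: 26.15
tcp_pos: [0.5559, 0.0351, 0.2029]
eef_rot: [179.9, 0.2, 160.0]
contact_force: [1.5, 0.3, -0.3]
gripper_width: 0.057
gripper_force: 0.0
```

{"method": "drive_tool", "body": {"increments": [[[0.3, 0, -1, 0, 0], [0.3, 0, -1, 0, 0], [0.3, 0, -1, 0, 0]]]}}

```text
time_s: 26.52
tcp_pos: [0.5125, -0.0804, 0.2007]
eef_rot: [180.0, 0.0, 159.8]
contact_force: [-0.5, 0.3, 0.2]
gripper_width: 0.057
gripper_force: 0.0
```

{"method": "drive_tool", "body": {"increments": [[[0.3, 0, -1, 0, 0], [0.3, 0, -1, 0, 0], [0.3, 0, -1, 0, 0], [0.3, 0, -1, 0, 0]]]}}

```text
time_s: 27.02
tcp_pos: [0.4732, -0.1905, 0.2001]
eef_rot: [180.0, 0.0, 160.0]
contact_force: [0.8, 0.4, -0.0]
gripper_width: 0.057
gripper_force: 0.0
```

```bash
python3 - <<'E'
from h import *
T=capture("top")[:,:,::-1];S=capture("side")[:,:,::-1];S0=cv2.imread("pics/side0.png");T0=cv2.imread("pics/top0.png")
cv2.imwrite("pics/end_top.png",T);cv2.imwrite("pics/end_side.png",S)
A=[.5548,.0348]
for z in(.094,.1,.12,.128):print(z,proj("top",[*A,z]).round(1),proj("side",[*A,z]).round(1))
print("side column, rows through the axis (BGR mean)")
for v in range(232,278):print(v,S[v,295:301].mean(0).round().astype(int),end=" | ")
print()
# outlines of flange/sleeve in top: saturation-free print
hsv=cv2.cvtColor(T,cv2.COLOR_BGR2HSV)
print(hsv[238,290:332].tolist())
E
```

```text
0.094 [310.7 239.2] [297.4 247.3]
0.1 [310.6 238.9] [297.3 245.8]
0.12 [310.3 238.2] [297.2 240.5]
0.128 [310.2 237.9] [297.1 238.3]
side column, rows through the axis (BGR mean)
232 [110 140 168] | 233 [108 138 167] | 234 [110 140 168] | 235 [106 137 168] | 236 [134 151 166] | 237 [138 150 156] | 238 [114 121 126] | 239 [133 134 134] | 240 [146 153 155] | 241 [144 153 158] | 242 [140 150 157] | 243 [148 160 168] | 244 [119 129 134] | 245 [ 92  99 104] | 246 [ 90  97 101] | 247 [ 89  96 102] | 248 [84 91 96] | 249 [122 132 137] | 250 [146 158 165] | 251 [151 164 171] | 252 [104 117 124] | 253 [158 147 143] | 254 [181 173 169] | 255 [144 150 155] | 256 [147 161 169] | 257 [155 169 178] | 258 [158 173 181] | 259 [158 174 180] | 260 [159 178 185] | 261 [147 155 160] | 262 [124 113 110] | 263 [89 85 85] | 264 [77 81 85] | 265 [80 85 88] | 266 [81 86 90] | 267 [80 85 88] | 268 [80 85 89] | 269 [76 82 88] | 270 [104  97  94] | 271 [112 100  94] | 272 [112  99  94] | 273 [112 100  96] | 274 [114 102  98] | 275 [114 102  98] | 276 [112 100  95] | 277 [113 101  96] | 
[[11, 42, 84], [7, 40, 83], [5, 39, 78], [5, 45, 74], [6, 67, 80], [16, 78, 128], [20, 48, 132], [8, 8, 130], [125, 21, 136], [9, 39, 130], [15, 69, 129], [15, 64, 128], [15, 62, 128], [17, 68, 116], [15, 63, 125], [15, 64, 131], [14, 63, 118], [12, 56, 77], [113, 41, 195], [14, 30, 161], [117, 37, 195], [123, 19, 158], [15, 98, 86], [115, 35, 184], [114, 37, 181], [161, 18, 154], [9, 22, 149], [15, 59, 150], [16, 57, 161], [17, 55, 121], [16, 56, 156], [16, 53, 155], [14, 58, 154], [14, 53, 158], [16, 61, 150], [139, 32, 88], [132, 14, 90], [18, 37, 89], [12, 28, 90], [18, 15, 87], [0, 20, 88], [168, 14, 88]]
```

Numerically, the washer edge is flush under the flange: its blue-tinted band is about 2 px (rows 253–254), where 2.6 px means seated and the raised case would give about 5.5. The sleeve rim's rows match a top at z = 0.120. All three parts are released and the arm is clear, so I'm handing in.

```bash
python3 -c "
from plant import job
print(job.close_job())"
```

```text
the job is handed in; nothing more can be done
None
```

Job handed in at about 27 s of the 72 s allowed: spacer, washer and bushing are stacked on the spindle in order and let go. The bushing went on pre-turned and dropped without a search turn, with measured forces at or below about 5 N throughout. No verdict was returned, so seating rests on my own camera and force checks.

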